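Level the stage plate with its two foot screws

TASK

Take the bubble level out of its holder, lay it down on its base on the bench, let go and take it again from above, then set it gently and flat (never edge first) inside the square engraved on the middle of the stage plate, vials up. Then turn the two foot-screw knobs of the plate until both bubbles of the level rest midway between the lines of their vials. Leave the level on the plate, let go of everything, and leave the other things on the bench where they are.

Things in the scene. Friction and masses are not known exactly. Their poses are not given: they have to be found in the camera images.
- level: bubble level: aluminium block 70 (x) x 50 (y) x 26 (z) mm, 0.3 kg, two tube vials at right angles in its top face; origin at the centre of its base face, z out of the vial face. It starts standing on a 50 x 26 mm end in the holder, x axis pointing straight down, vials towards the holder's wall. Stood on its lower base edge and leaned base-down over 21 degrees, it tips onto its base by itself.
- vial_x (a point): centre of the black window (42 x 12 mm) of the vial along the level's x, at (-8, -13, 27.5) mm from the level's origin; two cross lines stand 9 mm either side of it
- vial_y (a point): centre of the like window of the vial along the level's y, at (24, 0, 27.5) mm from the level's origin
- bubble_in_x (a point): centre of the bubble in vial_x: white, 10 mm long, 8 mm wide. It slides along the level's x only, towards the side that is high: 1 mm off the vial's centre for each 0.001 rad of tilt along that axis, up to its stop 11 mm off. It takes about 2 s to settle.
- bubble_in_y (a point): centre of the bubble in vial_y, which slides along the level's y in the same way
- holder: grey fixed holder for the level; origin under its centre. Floor plate 56 (x) x 84 (y) mm, 6 mm thick; wall 84 mm wide across y, its face at x = +17 mm, its top 66 mm above the bench; lip at x = -19 mm, 17 mm high. The level stands between lip and wall, its top end 76 mm above the bench, its two 70 x 26 mm side faces (50 mm apart, along the holder's y) free to be grasped from above.
- plate_mark (a point): centre of the top face of the stage's aluminium tilting plate, 210 x 210 x 10 mm, 50 mm above the bench; x and y along the plate's edges. An 84 mm square is engraved round it. The plate tilts on a pivot under its centre. Two foot screws stand through it. Under it lies a fixed base of 210 x 210 mm. The bench between the stage and the holder is clear, over 130 mm wide.
- screw_a_knob (a point): foot screw A: ribbed round steel knob, 34 mm diameter, 26 mm tall, upright axis, top face 36 mm above the plate; this point is on its axis, 25 mm above the plate. It stands at (-88, 0) mm on the plate from plate_mark and tilts the plate along its x only. The knob itself does not rise or sink.
- screw_b_knob (a point): foot screw B: the same knob at (0, -88) mm; tilts the plate along its y only. Turning a screw clockwise seen from above raises the plate at that screw, by 0.012 rad of plate tilt per radian of turn; counterclockwise lowers it. Each starts about 0.8 to 1.8 rad off level, A too low, B too high. Screws stay where they are left; turning takes about 0.1 N m. The plate gives a little under a push.
- sensor_1: bystander: round metal sensor, 38 mm diameter, 13 mm tall; leave alone
- tape_kapton: bystander: roll of tape lying flat, 60 mm diameter, 12 mm tall; leave alone
- roller_weight: bystander: black roller on a block, 50 x 65 x 64 mm; leave alone
- pliers: bystander: pliers lying flat, 129 x 50 x 12 mm; leave alone
Not all that is in view belongs to the job. Leave any green or orange look-alike of the level alone.

How it is judged (in metres and radians):
On the way, in this order (a step that is already met when the one before it is completed fails the run):
1. the level lies on the bench on its base, let go (angle between level's own z axis and vertical below 0.05 rad and height (world z) of level below 0.004 m and contact force between the fingers and level below 0.1 N), for 0.1 s.
2. the level lies flat inside the square on the plate, vials up, let go (z of level in the frame of plate_mark between -0.003 and 0.003 m and horizontal distance between level and plate_mark below 0.03 m and angle between level's own z axis and vertical below 0.06 rad and contact force between the fingers and level below 0.1 N), for 0.2 s.
At the end, for the whole second after the job is handed in: The level rests flat and still on the plate, vials up, its centre within 30 mm of the centre of the engraved square, each bubble's centre within 4.2 mm of its vial's centre (the bubble between the two lines) and the plate within 0.007 rad of level (distance between bubble_in_x and vial_x below 0.0042 m and distance between bubble_in_y and vial_y below 0.0042 m and angle between plate_mark's own z axis and vertical below 0.007 rad and z of level in the frame of plate_mark between -0.003 and 0.003 m and horizontal distance between level and plate_mark below 0.03 m and linear speed of level below 0.01 m/s); the robot touches nothing.
It fails at once if the level touches the plate edge first (leaning more than 0.25 rad) (contact force between level and plate above 0.5 N and angle between level's own z axis and vertical above 0.25 rad).
It fails at once if the level is slammed down on the plate (more than 120 N) (contact force between level and plate above 120 N).
It fails at once if a bystander is moved by more than 30 mm (distance of any of sensor_1, tape_kapton, roller_weight, pliers from where it was at the start of the episode above 0.03 m).
It also fails if it takes over 72 s, if anything falls off the work surface, if the arm or the gripper's body presses on something with over 40 N, if the wrist force passes 120 N, or if a joint passes its speed limit or range.

ROBOT

A 6-joint arm with a two-finger parallel gripper is mounted at the origin on the work surface; the furniture and walls round the work are solid. World frame = base frame: x ahead of the robot, y to its left, z up, the work surface at z = 0. Lengths are in m, angles in degrees, forces in N, time in s.
With the tool pointing down it reaches from about 0.3 to 0.75 m from the base axis. Payload 8.5 kg.
Tool frame: the origin (TCP) lies midway between the tips of the shut fingers; the grasp point (between the pads) lies 19 mm behind it; z points along the fingers, y is the direction in which the jaws open and shut (so a half turn about z gives the same grasp; the last joint's range is limited). The gripper opens to 85 mm and grips with 20 to 120 N. Pads are 22 mm wide; open, the fingers measure 114 mm over their backs; the gripper's body (76 mm by 85 mm) begins 54 mm behind the grasp point. The pads swing forward as they close: fully open they stand 13 mm farther back than shut.
Start: joints at [-81.549, 21.807, 74.336, -0, 83.858, -12.336], TCP at [0.195, -0.514, 0.231] pointing down, gripper open.
Joint ranges: [-178.18, 178.18], [-50.72, 133.34], [12.68, 142.11], [-81.47, 261.47], [9.98, 163.14], [-165.26, 165.26]. Speed limits (degrees/s): [136.94, 136.94, 180, 180, 180, 180].

INTERFACE

Orientations are given as a 3x3 rotation matrix whose columns are the frame's x, y, z axes.
In Python, from rig import status, eyes, env gives the robot as it stands. The module is installed in compiled form; this text tells all that it offers.
- The arm moves only by the tool play_rows, never from a script. Its argument "targets" is text: rows parted by semicolons, each of 5 numbers parted by spaces: the shift along the tool's x, y, z in m, then the turn about the tool's z in rad, then the closure, from 0 (fully open) to 1 (shut). A call has 1 to 5 rows; each row is the pose to reach, as a shift and turn from the pose commanded when the call began, along the tool's axes at that moment; what a row does not reach only later rows make up. A row lasts 1/10 s, in which the tool goes at most 50 mm and 8.59 degrees, less where a joint would pass 70% of its speed; a pose out of reach is approached as far as the arm can. A call with a gripper value outside its range is refused whole. The fingers move at their own pace and stop on an object; "force" is the grip in N (left out, the last holds). Time passes only in rows, so rows that repeat a pose let the fingers close. It gives the time, the measured TCP pose, the force and the opening at its end, in the units of the state.
- status.observe(): the state, without advancing time (a new reading comes with each control period).
- eyes.get_image(name): name is "scene" or "side" or "wrist"; returns a dict with "pixels" (480x640x3 uint8, red, green, blue), "range_z" (480x640 float32, m along the optical axis (not along the pixel's ray), 0 where there is no reading), "mtx" (3x3 intrinsics, pixels), "k1" (the pictures are not rectified: a ray, as slopes to the right and down, at radius r is drawn at 1 + k1 r^2 times it, then the intrinsics apply), "world_to_cam" (4x4, takes a point from world to camera coordinates); the wrist camera has in their place "T_tool_cam" (4x4, takes a point from camera to tool coordinates, whose origin is the TCP and whose axes are the flange's). Camera axes: x right, y up, looking along -z (the intrinsics and any distortion apply to the point x, -y, -z); pixel columns grow to the right and rows downward; lengths in m; the calibration is good to about 2 mm. A picture is of the moment at which its call begins: read the wrist's pose just before it.
- env.close_job(): hands the job in, once; it reports no verdict.
The state is a dict: "time_s": time; "q": joint angles; "qvel": joint speeds; "joint_efforts": joint torques, N m; "position": TCP position; "tool_rot": TCP orientation; "ft_force": force on the tool from outside, world axes, zero at the start; "wrist_torque": the same for the moment, N m; "grip_width": finger opening in m.
Only numpy, scipy, OpenCV 4.12 (cv2) and the standard library are available. Lean on these libraries where they do the work, as an engineer would, in place of code of your own. Each camera call takes 0.05 s, during which the arm holds its last target.

## Working session

There is one attempt and no reset: what is moved stays moved. The work goes in short steps, Python scripts to look and compute and a tool call to move; the robot and the scene stay as the last step left them, time stands still between calls to the robot, and variables do not carry over. Pictures are saved under pics/ and viewed, and the job is handed in when it is done.

Besides the shell and the picture viewer there is one more tool, called after ">>>" as name(argument=value, ...) on one line, values as JSON. play_rows: Moves the arm, as the interface text tells. Its arguments: {"type":"object","properties":{"targets":{"type":"string"},"force":{"type":"number"}},"required":["targets"]}

```bash
mkdir -p pics; cat > h.py <<'E'
import numpy as np, cv2
from rig import status, eyes, env
def grab(n,tag):
    s=status.observe(); d=eyes.get_image(n)
    cv2.imwrite(f'pics/{tag}.png',d['pixels'][:,:,::-1]); 
    d['s']=s
    np.savez(f'{tag}.npz',**{k:v for k,v in d.items() if k!='s'},pos=s['position'],rot=s['tool_rot'])
    return d
def load(tag): return dict(np.load(f'{tag}.npz',allow_pickle=True))
def pose(d):
    if 'world_to_cam' in d: return np.linalg.inv(d['world_to_cam'])
    T=np.eye(4);
    pos=d['pos'] if 'pos' in d else d['s']['position']; rot=d['rot'] if 'rot' in d else d['s']['tool_rot']
    T[:3,:3]=np.array(rot).reshape(3,3);T[:3,3]=pos
    return T@d['T_tool_cam']
def rays(d,uv):
    uv=np.atleast_2d(uv).astype(float);K=d['mtx']
    p=cv2.undistortPoints(uv.reshape(-1,1,2),K,np.array([float(d['k1']),0,0,0])).reshape(-1,2)
    C=pose(d); r=np.c_[p[:,0],-p[:,1],-np.ones(len(p))]
    return C[:3,3],r@C[:3,:3].T
def onz(d,uv,z):
    o,r=rays(d,uv); t=(z-o[2])/r[:,2]; return o+r*t[:,None]
def depthpt(d,uv):
    uv=np.atleast_2d(uv).astype(int); o,r=rays(d,uv); return o+r*d['range_z'][uv[:,1],uv[:,0]][:,None]
def proj(d,P):
    P=np.atleast_2d(P);W=np.linalg.inv(pose(d));c=P@W[:3,:3].T+W[:3,3]
    a=c[:,0]/-c[:,2];b=-c[:,1]/-c[:,2];r2=a*a+b*b;f=1+float(d['k1'])*r2;K=d['mtx']
    return np.c_[K[0,0]*a*f+K[0,2],K[1,1]*b*f+K[1,2]]
E
python3 - <<'E'
from h import *
s=status.observe();print(s['time_s'],s['position'],np.round(s['tool_rot'],3),s['grip_width'])
for n in['scene','side','wrist']:
    d=grab(n,n+'0');print(n,d['mtx'][0],d['k1'],np.round(pose(d),3))
E
```

```text
0.0 [ 0.19514342 -0.51390813  0.23071911] [[ 0.935  0.355 -0.   ]
 [ 0.355 -0.935  0.001]
 [ 0.    -0.001 -1.   ]] 0.08532264913374397
scene [554.76877735   0.         317.4453635 ] -0.01840748866652473 [[-0.543  0.516 -0.662 -0.354]
 [-0.839 -0.341  0.423  0.554]
 [-0.007  0.786  0.618  0.841]
 [ 0.     0.     0.     1.   ]]
side [442.56344836   0.         315.35690063] -0.05805056304710535 [[-0.909  0.226 -0.349  0.095]
 [-0.416 -0.483  0.77   0.844]
 [ 0.006  0.846  0.534  0.662]
 [ 0.     0.     0.     1.   ]]
wrist [363.01520312   0.         328.09966289] -0.045539794094325285 [[ 0.355  0.891  0.281  0.267]
 [-0.935  0.339  0.106 -0.488]
 [-0.001 -0.301  0.954  0.373]
 [ 0.     0.     0.     1.   ]]
```

View pics/scene0.png

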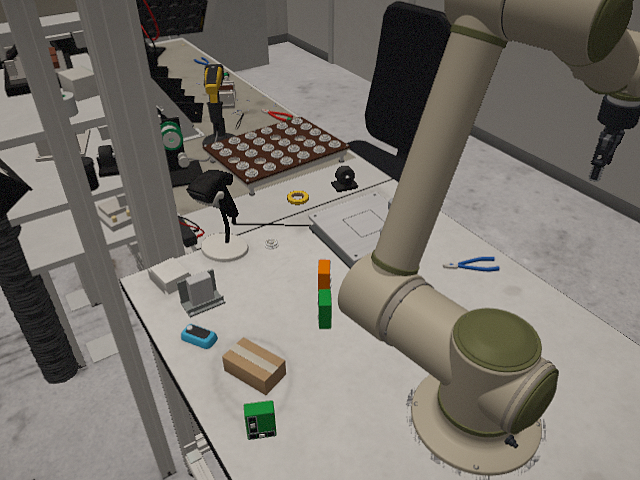

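View pics/side0.png

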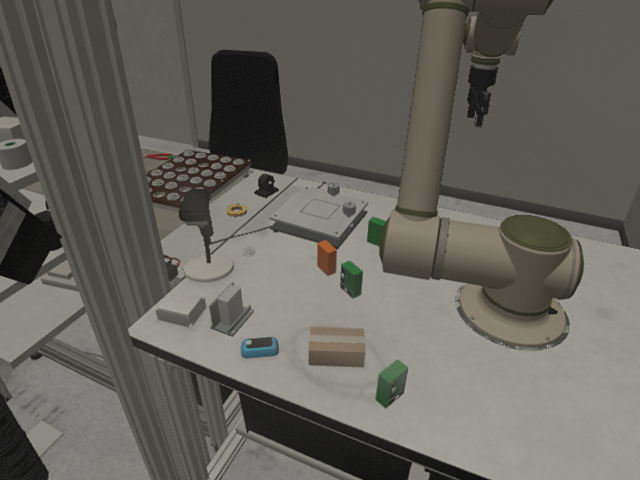

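View pics/wrist0.png

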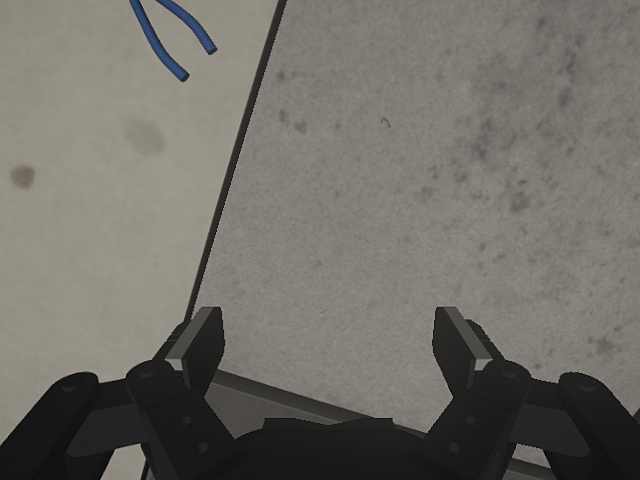

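```bash
python3 - <<'E'
from h import *
a=load('scene0');b=load('side0')
c1=cv2.resize(a['pixels'][250:330,150:250,::-1],None,fx=4,fy=4,interpolation=cv2.INTER_CUBIC)
c2=cv2.resize(b['pixels'][270:350,190:290,::-1],None,fx=4,fy=4,interpolation=cv2.INTER_CUBIC)
cv2.imwrite('pics/lev.png',np.hstack([c1,c2]))
c1=cv2.resize(a['pixels'][160:280,290:420,::-1],None,fx=3,fy=3,interpolation=cv2.INTER_CUBIC)
c2=cv2.resize(b['pixels'][160:280,255:385,::-1],None,fx=3,fy=3,interpolation=cv2.INTER_CUBIC)
cv2.imwrite('pics/stage.png',np.hstack([c1,c2]))
for uv in[(200,290),(362,222),(345,175),(298,197),(272,243)]: print(uv,depthpt(a,uv))
print()
for uv in[(232,297),(321,209),(334,188),(350,207),(237,210),(266,183)]: print(uv,depthpt(b,uv))
E
```

```text
(200, 290) [[0.52801239 0.28970161 0.0475405 ]]
(362, 222) [[ 0.53952409 -0.14908565  0.0486313 ]]
(345, 175) [[ 0.75704361 -0.25074071  0.04453856]]
(298, 197) [[ 0.79676129 -0.11770694 -0.00313574]]
(272, 243) [[0.63766429 0.05474595 0.00628357]]

(232, 297) [[0.52966822 0.29062927 0.072242  ]]
(321, 209) [[ 0.52946538 -0.15326282  0.04989831]]
(334, 188) [[ 0.52281612 -0.23048038  0.08216576]]
(350, 207) [[ 0.43874356 -0.13942195  0.08483805]]
(237, 210) [[ 0.79408532 -0.12204039 -0.00084894]]
(266, 183) [[ 0.75999315 -0.24337948  0.0432785 ]]
```

View pics/lev.png

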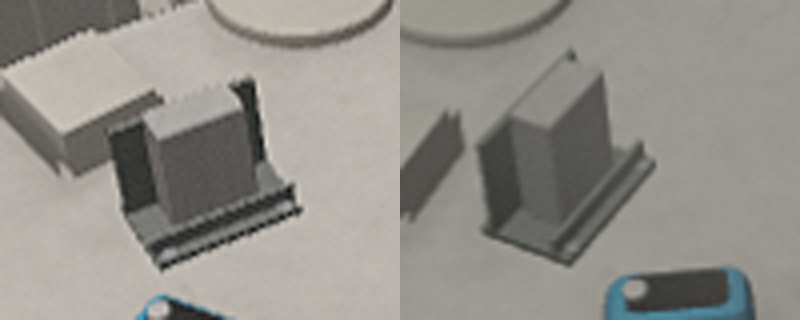

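View pics/stage.png

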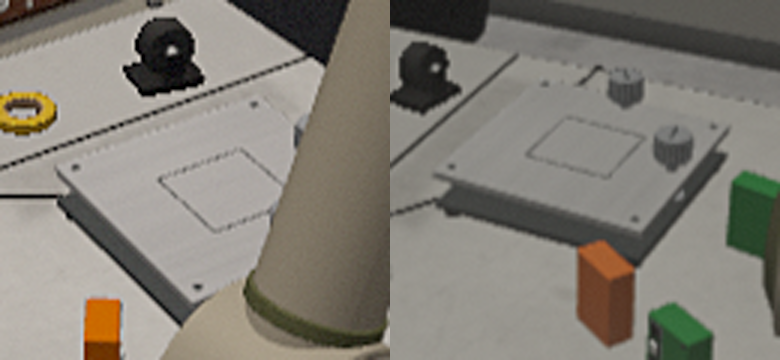

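```bash
python3 - <<'E'
from h import *
vv,uu=np.mgrid[0:480,0:640]; uv=np.c_[uu.ravel(),vv.ravel()]
for t in['scene0','side0']:
    d=load(t);P=depthpt(d,uv)
    def box(m,n):
        Q=P[m]; 
        if len(Q)<5: print(n,'few');return
        r=cv2.minAreaRect((Q[:,:2]*1000).astype(np.float32)); print(t,n,len(Q),np.round(r[0],1),np.round(r[1],1),round(r[2],1),'z',Q[:,2].mean().round(4))
    near=lambda x,y,r:(abs(P[:,0]-x)<r)&(abs(P[:,1]-y)<r)
    box(near(.53,.29,.06)&(P[:,2]>.071)&(P[:,2]<.085),'leveltop')
    box(near(.53,.29,.07)&(P[:,2]>.02),'lev+wall')
    box(near(.53,-.15,.15)&(P[:,2]>.045)&(P[:,2]<.055),'plate')
    for k in [(.523,-.23),(.439,-.139)]: box(near(*k,.03)&(P[:,2]>.078),'knob')
    q=d['pixels'];hsv=cv2.cvtColor(q,cv2.COLOR_RGB2HSV)
    for nm,lo,hi in[('orange',(5,150,80),(15,255,255)),('green',(50,120,40),(80,255,255))]:
        m=cv2.inRange(hsv,lo,hi).ravel()>0
        n,l,st,ce=cv2.connectedComponentsWithStats(m.reshape(480,640).astype(np.uint8))
        for i in range(1,n):
            if st[i,4]>60: box((l.ravel()==i),nm+str(np.round(ce[i])))
E
```

```text
scene0 leveltop 201 [537.6 286.9] [49.4 32.3] 87.1 z 0.0743
scene0 lev+wall 911 [511.3 301.3] [ 80.8 127.3] 72.1 z 0.0511
scene0 plate 2936 [ 531.1 -152.9] [212.7 215.6] 87.7 z 0.0487
scene0 knob 18 [ 536.1 -232.9] [ 8.2 26.8] 34.4 z 0.084
scene0 knob 10 [ 451.1 -136.9] [ 4.3 15.3] 52.0 z 0.0825
scene0 orange[323. 277.] 245 [ 48.7 291.7] [ 24.2 960.3] 56.3 z 0.0567
scene0 green[172. 133.] 194 [376.9 328.7] [  51.6 1528.7] 73.7 z 0.1626
scene0 green[324. 309.] 470 [ 26.1 299.3] [ 23.1 914.2] 56.9 z 0.0508
scene0 green[261. 415.] 695 [-80.  446.9] [ 48.7 586.9] 66.3 z 0.0586
side0 leveltop 248 [541.8 285.3] [52.  27.7] 88.7 z 0.0755
side0 lev+wall 956 [526.4 314.5] [ 70.6 151.5] 43.5 z 0.0525
side0 plate 2638 [ 533.  -155.4] [216.3 212.3] 88.1 z 0.049
side0 knob 71 [ 529.8 -240.8] [35.1 32. ] 86.1 z 0.0838
side0 knob 86 [ 445.  -150.7] [34.8 33.3] 69.8 z 0.0837
side0 orange[325. 253.] 318 [272.8 388.1] [ 44.8 977.2] 23.9 z 0.0606
side0 green[377. 221.] 68 [ 356.6 -126.5] [24.8 39.7] 81.4 z 0.069
side0 green[351. 268.] 124 [346.8  92.1] [23.8 45.2] 54.3 z 0.069
```

```bash
python3 - <<'E'
from h import *
vv,uu=np.mgrid[0:480,0:640]; uv=np.c_[uu.ravel(),vv.ravel()]
H=np.zeros((60,60))
for t in['scene0','side0']:
    d=load(t);P=depthpt(d,uv);ok=(d['range_z'].ravel()>0)
    i=((P[:,0]-.25)/.01).astype(int);j=((P[:,1]+.3)/.0125).astype(int)
    m=ok&(i>=0)&(i<60)&(j>=0)&(j<60)&(P[:,0]>.25)&(P[:,1]>-.3)&(P[:,2]<.45)
    np.maximum.at(H,(i[m],j[m]),P[m,2])
    for uvq in([(324,268),(323,295),(213,188),(230,215)] if t[1]=='c' else [(327,250),(320,245),(195,205),(208,240)]): print(t,uvq,depthpt(d,uvq).round(3))
for a in range(0,60,2): print('%.2f'%(.25+a*.01),' '.join('%3d'%(1000*max(H[a:a+2,b:b+2].max(),0)) for b in range(0,60,2)))
print([round(-.3+b*.0125,3) for b in range(0,60,2)])
E
```

```text
scene0 (324, 268) [[0.421 0.042 0.07 ]]
scene0 (323, 295) [[0.353 0.09  0.066]]
scene0 (213, 188) [[0.65  0.183 0.204]]
scene0 (230, 215) [[0.703 0.13  0.082]]
side0 (327, 250) [[0.423 0.053 0.071]]
side0 (320, 245) [[0.446 0.042 0.071]]
side0 (195, 205) [[0.663 0.206 0.211]]
side0 (208, 240) [[0.716 0.119 0.056]]
0.25   4   4   4   4   4   0   0   0   0 449 449 402 334 264 201 193 171   5   3   3   4  45  46  47  45   5   3   4   4   0
0.27  11   2   4   4   5   1   0   0   0 449 446 373 314 227 200 192 167   4   3   3   3  45  45  45  45   4   4   3   3   0
0.29  11  10   2   2   4   0   0   0 444 448   0   1   1 177 173 153   4   5   4   4   3  44  45  46  45   4   3   3   3   0
0.31  14  13  11   2   1   2   0   0   0   1   1   1   1   1   2  72  72   3   4   4   4  42  45  47  45  38   3   3   4   0
0.33   2  10  10   2   2   1  70  70   1   1   1   2   1   1  66  72  71   3   3   4   6   3  45  46  45  45   5   4   3   0
0.35   2   2   2   1   3   0  71  71   2   2   1   1   0   0  71  71  70   3   3   5   4   4  44  45  43   3   4   3   4   0
0.37   2   1   4   2   0   0  70  
[... 2465 characters left out ...]

0.77   0  65  65  12   1   0  14  12  14   2   1   0   2   5   1   0   1   4   2  35  48  32   0   0 448 449   0   0   0   0
0.79   0  13  12   1   0   0  12  12  15   2   2   1   2   1   0   1   1   2   4  39  55  63   0   0   0 449   0   0   0   0
0.81   0   0   1   2   2   0  10  12  10   1   3   1   2   2   1   0   2   2   2   0  30  28   0   0 447 449 308   0   0   0
0.83   0   0   1   0   2   2   1   0   1   2   1   0   1   1   1   1   1   2   1   1  32   0   0   0   0 409 340 341 341 340
[-0.3, -0.275, -0.25, -0.225, -0.2, -0.175, -0.15, -0.125, -0.1, -0.075, -0.05, -0.025, 0.0, 0.025, 0.05, 0.075, 0.1, 0.125, 0.15, 0.175, 0.2, 0.225, 0.25, 0.275, 0.3, 0.325, 0.35, 0.375, 0.4, 0.425]
```

>>> play_rows(targets="0.597 -0.629 0 -2.744 0;0.597 -0.629 0 -2.744 0;0.597 -0.629 0 -2.744 0;0.597 -0.629 0 -2.744 0;0.597 -0.629 0 -2.744 0")

```text
time_s: 0.65
position: [0.292, -0.2816, 0.2312]
tool_rot: [[0.437, 0.899, 0.0], [0.899, -0.437, 0.0], [0.0, 0.0, -1.0]]
ft_force: [0.8, -0.4, -0.1]
grip_width: 0.0853
```

```bash
cat >> h.py <<'E'
def to(x,y,z=None,yaw=None,rd=4):
    """print tool deltas to reach world x,y,z,yaw(deg)"""
    s=status.observe();R=np.array(s['tool_rot']).reshape(3,3);p=np.array(s['position'])
    t=np.array([x,y,p[2] if z is None else z]); cur=np.degrees(np.arctan2(R[1,0],R[0,0]))
    tr=0 if yaw is None else (cur-yaw+180)%360-180
    print('t',round(s['time_s'],2),'pos',p.round(4),'yaw',cur.round(2),'q1,q6',np.round([s['q'][0],s['q'][5]],1),'F',np.round(s['ft_force'],1),'w',round(s['grip_width'],4))
    print('delta tool',np.round(R.T@(t-p),rd),'turn',round(np.radians(tr),3))
E
python3 -c "
from h import *
to(.53,.286,.23,178)"
```

```text
t 0.65 pos [ 0.292  -0.2816  0.2312] yaw 64.07 q1,q6 [-60.8 -34.9] F [ 0.8 -0.4 -0.1] w 0.0853
delta tool [ 0.6146 -0.0341  0.0013] turn -1.988
```

>>> play_rows(targets="0.614 -0.034 0 -1.988 0;0.614 -0.034 0 -1.988 0;0.614 -0.034 0 -1.988 0;0.614 -0.034 0 -1.988 0;0.614 -0.034 0 -1.988 0")

```text
time_s: 1.15
position: [0.39, -0.0515, 0.2314]
tool_rot: [[-0.293, 0.956, 0.0], [0.956, 0.293, -0.0], [-0.0, 0.0, -1.0]]
ft_force: [0.2, -0.9, 0.1]
grip_width: 0.0852
```

```bash
python3 -c "
from h import *
to(.53,.286,.23,178)"
```

```text
t 1.15 pos [ 0.39   -0.0515  0.2314] yaw 107.07 q1,q6 [-24.9 -42. ] F [ 0.2 -0.9  0.1] w 0.0852
delta tool [0.2816 0.2329 0.0014] turn -1.238
```

>>> play_rows(targets="0.282 0.233 0 -1.238 0;0.282 0.233 0 -1.238 0;0.282 0.233 0 -1.238 0;0.282 0.233 0 -1.238 0;0.282 0.233 0 -1.238 0")

```text
time_s: 1.65
position: [0.487, 0.1791, 0.2312]
tool_rot: [[-0.867, 0.499, -0.0], [0.499, 0.867, -0.0], [0.0, -0.0, -1.0]]
ft_force: [-0.1, -0.7, 1.0]
grip_width: 0.0856
```

```bash
python3 -c "
from h import *
to(.53,.286,.23,178)"
```

```text
t 1.65 pos [0.487  0.1791 0.2312] yaw 150.08 q1,q6 [  7.1 -53. ] F [-0.1 -0.7  1. ] w 0.0856
delta tool [0.016  0.1141 0.0012] turn -0.487
```

>>> play_rows(targets="0.016 0.114 0 -0.487 0;0.016 0.114 0 -0.487 0;0.016 0.114 0 -0.487 0;0.016 0.114 0 -0.487 0;0.016 0.114 0 -0.487 0")

```text
time_s: 2.15
position: [0.5303, 0.2838, 0.2306]
tool_rot: [[-0.999, 0.041, -0.001], [0.041, 0.999, -0.0], [0.001, -0.0, -1.0]]
ft_force: [-0.1, -0.1, 0.6]
grip_width: 0.0856
```

```bash
python3 -c "
from h import *
to(.53,.286,.23,178)
grab('wrist','w1')"
```

```text
t 2.15 pos [0.5303 0.2838 0.2306] yaw 177.67 q1,q6 [ 16.9 -70.8] F [-0.1 -0.1  0.6] w 0.0856
delta tool [0.0004 0.0021 0.0006] turn -0.006
```

View pics/w1.png

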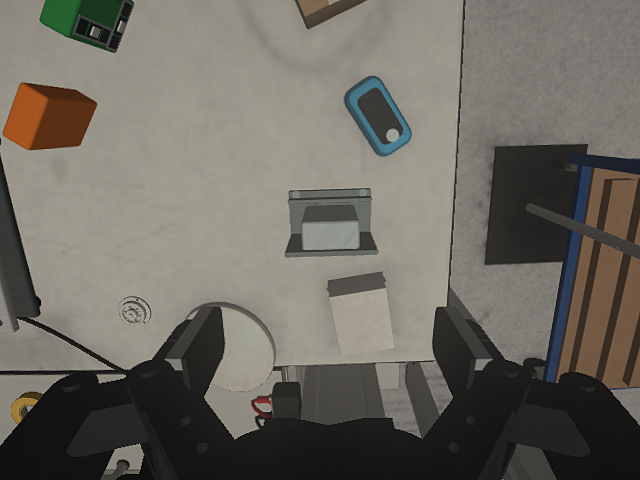

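The holder's wrist view: level's light top end at about (331,235), wall below it (world +x), lip above; sensor at (135,311), orange look-alike at (50,117).

```bash
python3 - <<'E'
from h import *
d=load('w1')
im=d['pixels'];g=cv2.cvtColor(im,cv2.COLOR_RGB2GRAY)
cv2.imwrite('pics/w1c.png',cv2.resize(im[180:270,275:395,::-1],None,fx=6,fy=6,interpolation=cv2.INTER_CUBIC))
P=depthpt(d,[(331,235),(320,240),(345,228)]);print(P.round(4))
sub=np.zeros_like(g);sub[200:256,295:366]=g[200:256,295:366]
m=(sub>150).astype(np.uint8)
n,l,st,c=cv2.connectedComponentsWithStats(m)
i=1+st[1:,4].argmax();print(st[i],c[i])
pts=np.argwhere(l==i)[:,::-1]
W=onz(d,pts,.076)[:,:2]*1000
r=cv2.minAreaRect(W.astype(np.float32));print(r,W.mean(0))
E
```

```text
[[0.541  0.2843 0.0755]
 [0.5451 0.2747 0.0753]
 [0.5355 0.2964 0.0745]]
[305 224  29  26  96] [315.20833333 233.6875    ]
((539.4932861328125, 271.293701171875), (11.055045127868652, 32.528202056884766), 47.55179977416992) [539.17983142 270.87378586]
```

View pics/w1c.png

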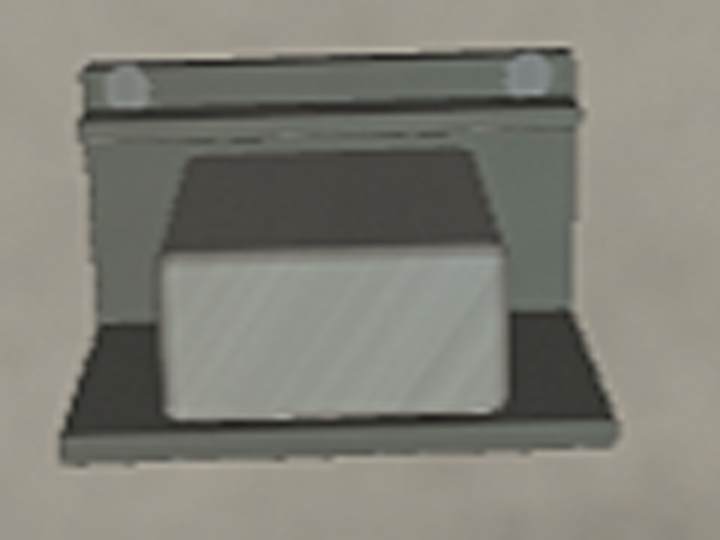

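```bash
python3 - <<'E'
from h import *
d=load('w1')
c=np.array([(160,254),(503,243),(505,408),(168,420)])/6+[275,180]-.4
W=onz(d,c,.076);print(W.round(4),W.mean(0));e=W[0]-W[1];print(np.degrees(np.arctan2(e[1],e[0])),np.linalg.norm(e),np.linalg.norm(W[0]-W[3]))
e=W[3]-W[2];print(np.degrees(np.arctan2(e[1],e[0])),np.linalg.norm(e))
m=W.mean(0); to(m[0],m[1],.06,178)
E
```

```text
[[0.5284 0.2597 0.076 ]
 [0.5287 0.3079 0.076 ]
 [0.5531 0.3078 0.076 ]
 [0.553  0.2593 0.076 ]] [0.5407695  0.28365659 0.076     ]
-90.3928653075793 0.04816136265049578 0.02461056504111726
-90.13005122192054 0.048451106778106635
t 2.2 pos [0.5303 0.2834 0.2309] yaw 177.56 q1,q6 [ 16.9 -70.7] F [-0.1 -0.1 -0. ] w 0.0854
delta tool [-0.0106  0.0008  0.1709] turn -0.008
```

>>> play_rows(targets="-0.008 0.001 0.04 -0.035 0;-0.008 0.001 0.08 -0.035 0;-0.008 0.001 0.11 -0.035 0;-0.008 0.001 0.13 -0.035 0;-0.008 0.001 0.13 -0.035 0")

```text
time_s: 2.7
position: [0.5372, 0.283, 0.0988]
tool_rot: [[-1.0, 0.009, -0.005], [0.009, 1.0, -0.002], [0.005, -0.002, -1.0]]
ft_force: [-0.5, -0.3, 0.5]
grip_width: 0.0852
```

```bash
python3 -c "
from h import *
to(.5385,.2837,.048,179.5)
grab('wrist','w2')"
```

```text
t 2.7 pos [0.5372 0.283  0.0988] yaw 179.49 q1,q6 [ 16.6 -72.9] F [-0.5 -0.3  0.5] w 0.0852
delta tool [-0.0016  0.0008  0.0508] turn -0.0
```

View pics/w2.png

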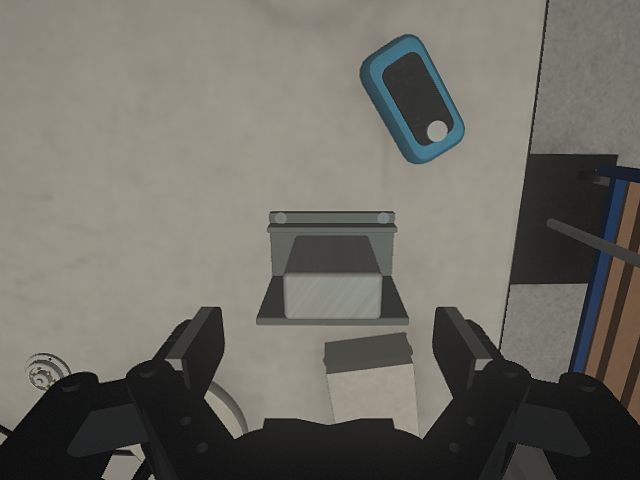

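The jaws straddle the level's top end, at (333,295); the holder is square with the picture. Descend and close.

>>> play_rows(targets="-0.002 0.001 0.03 0 0;-0.002 0.001 0.05 0 0;-0.002 0.001 0.05 0 0.6;-0.002 0.001 0.05 0 1;-0.002 0.001 0.05 0 1", force=40)

```text
time_s: 3.25
position: [0.5416, 0.2851, 0.0537]
tool_rot: [[-1.0, 0.007, 0.004], [0.007, 1.0, 0.001], [-0.004, 0.001, -1.0]]
ft_force: [0.4, 0.4, -1.1]
grip_width: 0.0494
```

>>> play_rows(targets="0 0 0 0 1;0 0 0 0 1;0 0 0 0 1;0 0 0 0 1")

```text
time_s: 3.65
position: [0.5416, 0.2851, 0.0536]
tool_rot: [[-1.0, 0.007, 0.004], [0.007, 1.0, 0.001], [-0.004, 0.001, -1.0]]
ft_force: [0.0, -1.7, 7.6]
grip_width: 0.0496
```

>>> play_rows(targets="0 0 -0.02 0 1;0 0 -0.05 0 1;0 0 -0.065 0 1;0 0 -0.065 0 1")

```text
time_s: 4.05
position: [0.5414, 0.2854, 0.1191]
tool_rot: [[-1.0, 0.007, 0.005], [0.007, 1.0, 0.002], [-0.005, 0.002, -1.0]]
ft_force: [0.8, -0.6, -3.6]
grip_width: 0.049
```

```bash
python3 -c "
from h import *
to(.535,.11,.11,180)
grab('side','s1')"
```

```text
t 4.05 pos [0.5414 0.2854 0.1191] yaw 179.61 q1,q6 [ 16.7 -72.9] F [ 0.8 -0.6 -3.6] w 0.049
delta tool [ 0.0053 -0.1754  0.0088] turn -0.007
```

View pics/s1.png

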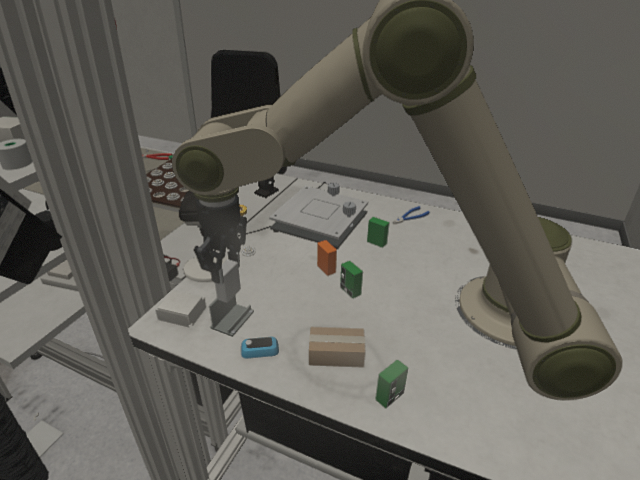

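>>> play_rows(targets="0.015 -0.05 0 0 1;0.015 -0.1 0 0 1;0.012 -0.14 0 0 1;0.01 -0.17 0 0 1;0.008 -0.175 0.01 0 1")

```text
time_s: 4.6
position: [0.5315, 0.1071, 0.1061]
tool_rot: [[-1.0, 0.01, 0.0], [0.01, 1.0, -0.001], [-0.0, -0.001, -1.0]]
ft_force: [-0.6, 0.3, -1.4]
grip_width: 0.049
```

>>> play_rows(targets="0 0 0.03 0 1;0 0 0.045 0 1;0 0 0.055 0 1;0 0 0.055 0 1")

```text
time_s: 5.0
position: [0.5303, 0.1105, 0.0496]
tool_rot: [[-1.0, 0.006, -0.003], [0.006, 1.0, 0.0], [0.003, 0.0, -1.0]]
ft_force: [0.2, -0.1, -3.4]
grip_width: 0.0491
```

```bash
python3 -c "
from h import *
to(.535,.11,.0476,180)
d=grab('side','s2');import cv2
cv2.imwrite('pics/s2c.png',cv2.resize(d['pixels'][180:330,180:380,::-1],None,fx=4,fy=4))
"
```

```text
t 5.0 pos [0.5303 0.1105 0.0496] yaw 179.64 q1,q6 [ -0.8 -90.4] F [ 0.2 -0.1 -3.4] w 0.0491
delta tool [-0.0047 -0.0005  0.002 ] turn -0.006
```

View pics/s2c.png

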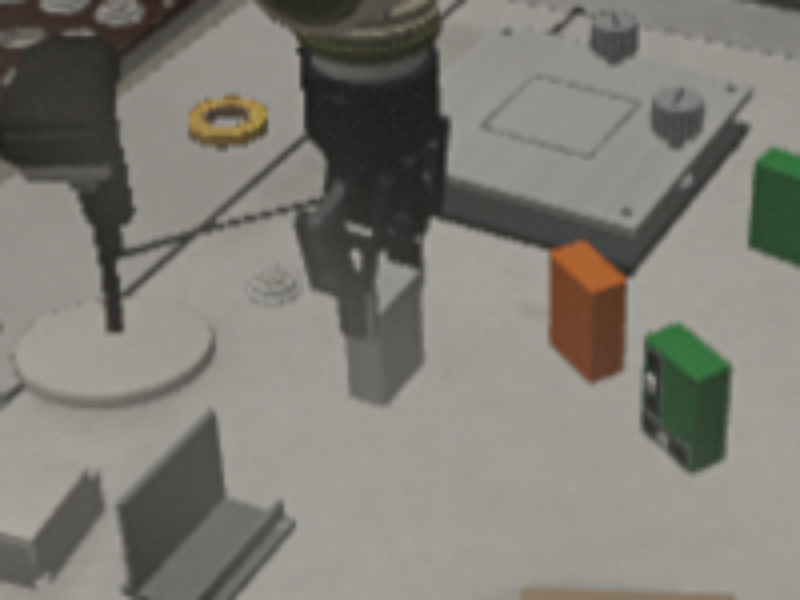

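>>> play_rows(targets="0 0 0.0015 0 1;0 0 0.003 0 1;0 0 0.003 0 1")

```text
time_s: 5.35
position: [0.5314, 0.1101, 0.0487]
tool_rot: [[-1.0, 0.007, 0.001], [0.007, 1.0, 0.0], [-0.001, 0.0, -1.0]]
ft_force: [0.1, -0.1, -2.6]
grip_width: 0.0495
```

>>> play_rows(targets="0 0 0.001 0 1;0 0 0.002 0 1;0 0 0.002 0 1")

```text
time_s: 5.65
position: [0.5316, 0.1101, 0.0476]
tool_rot: [[-1.0, 0.007, 0.002], [0.007, 1.0, 0.0], [-0.002, 0.0, -1.0]]
ft_force: [-3.2, -0.8, 8.3]
grip_width: 0.049
```

>>> play_rows(targets="0 0 0 0 0.5;0 0 0 0 0;0 0 0 0 0;0 0 -0.04 0 0;0 0 -0.07 0 0")

```text
time_s: 6.15
position: [0.5314, 0.11, 0.1176]
tool_rot: [[-1.0, 0.007, -0.0], [0.007, 1.0, 0.0], [0.0, 0.0, -1.0]]
ft_force: [-0.1, -0.5, 0.2]
grip_width: 0.0857
```

```bash
python3 -c "
from h import *
to(.575,.11,.12,180)
d=grab('side','s3');import cv2
cv2.imwrite('pics/s3c.png',cv2.resize(d['pixels'][180:330,180:380,::-1],None,fx=4,fy=4))
grab('wrist','w3')
"
```

```text
t 6.15 pos [0.5314 0.11   0.1176] yaw 179.61 q1,q6 [ -0.8 -90.4] F [-0.1 -0.5  0.2] w 0.0857
delta tool [-0.0436  0.0003 -0.0024] turn -0.007
```

View pics/s3c.png

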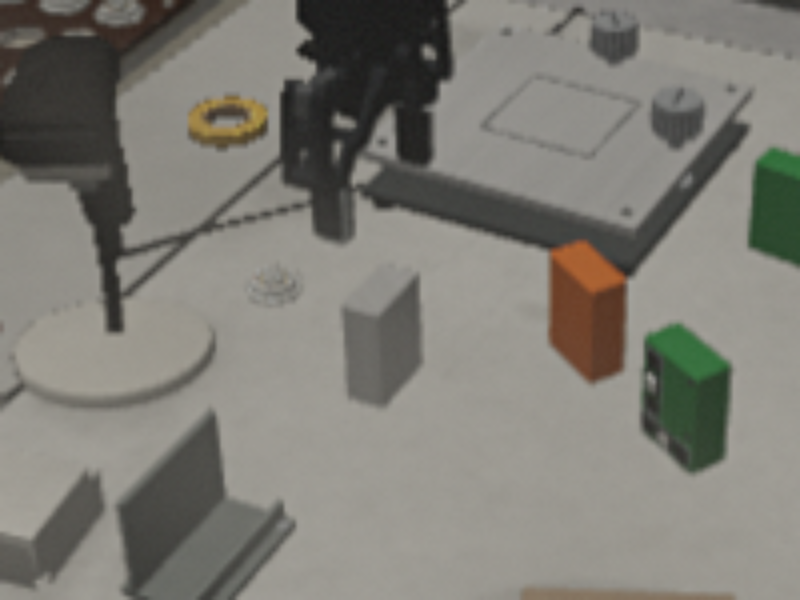

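View pics/w3.png

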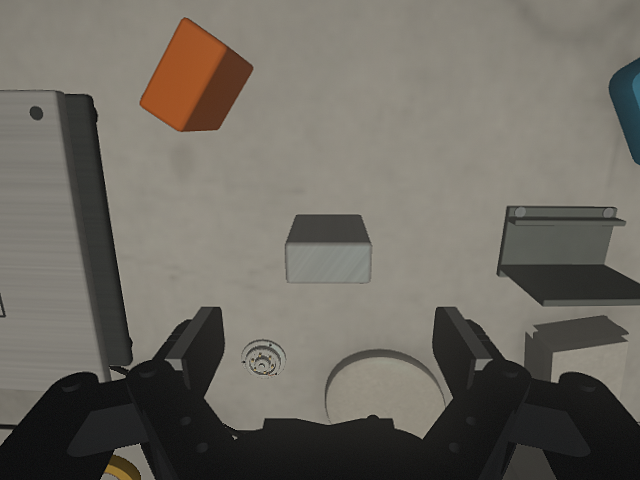

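The level stands free, upright, top end at (329,262) in the wrist view; orange look-alike (195,75) and sensor (264,357) are clear of it.

```bash
python3 -c "
from h import *
d=load('w3');print(onz(d,[(286,243),(371,243),(371,282),(286,282)],.07).round(4))
print(onz(d,[(264,357)],.013).round(3), onz(d,[(139,104),(186,130)],.07).round(3))
"
```

```text
[[0.519  0.0851 0.07  ]
 [0.5193 0.1329 0.07  ]
 [0.5432 0.1336 0.07  ]
 [0.5429 0.0841 0.07  ]]
[[0.635 0.056 0.013]] [[0.444 0.013 0.07 ]
 [0.457 0.036 0.07 ]]
```

>>> play_rows(targets="-0.044 0 0 0 1;-0.044 0 0 0 1;-0.044 0 0 0 1;-0.044 0 0.035 0 1;-0.044 0 0.06 0 1")

```text
time_s: 6.75
position: [0.5741, 0.1098, 0.0548]
tool_rot: [[-1.0, 0.007, -0.001], [0.007, 1.0, 0.0], [0.001, 0.0, -1.0]]
ft_force: [-0.0, 1.2, 0.2]
grip_width: 0.012
```

>>> play_rows(targets="0.01 0 0 0 1;0.018 0 0 0 1;0.026 0 0 0 1;0.034 0 0 0 1;0.042 0 0 0 1")

```text
time_s: 7.25
position: [0.5327, 0.1101, 0.0573]
tool_rot: [[-1.0, 0.007, 0.001], [0.007, 1.0, -0.0], [-0.001, -0.0, -1.0]]
ft_force: [0.2, 0.1, 0.7]
grip_width: 0.0
```

```bash
python3 -c "
from h import *
to(.575,.11,.055,180)
d=grab('side','s4');import cv2
cv2.imwrite('pics/s4c.png',cv2.resize(d['pixels'][180:330,180:380,::-1],None,fx=4,fy=4))
"
```

```text
t 7.25 pos [0.5327 0.1101 0.0573] yaw 179.61 q1,q6 [ -0.8 -90.4] F [0.2 0.1 0.7] w 0.0
delta tool [-0.0423  0.0002  0.0023] turn -0.007
```

View pics/s4c.png

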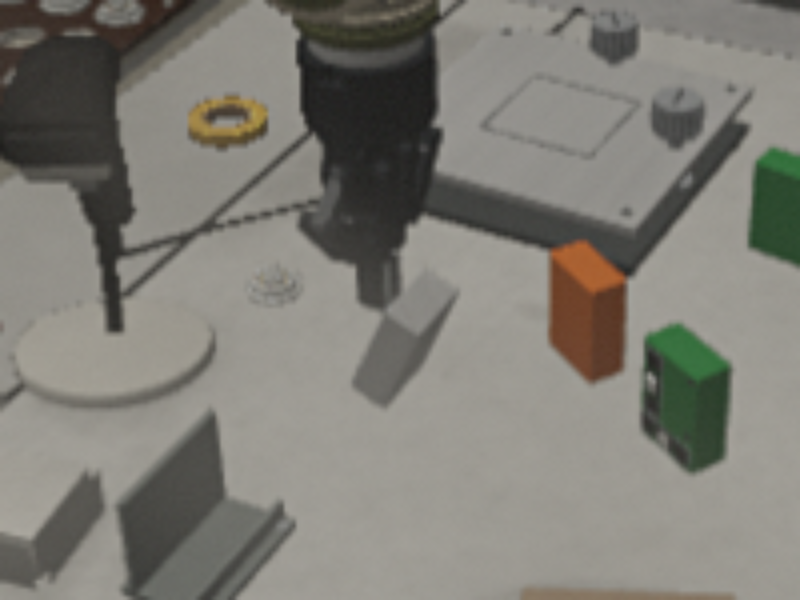

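The level leans base-down as planned, pivoting on its edge near (385,405). I keep pushing.

>>> play_rows(targets="0.008 0 0 0 1;0.014 0 0 0 1;0.014 0 0 0 1;0.0 0 -0.02 0 1;-0.02 0 -0.06 0 0")

```text
time_s: 7.8
position: [0.5519, 0.1099, 0.1148]
tool_rot: [[-1.0, 0.007, -0.007], [0.007, 1.0, 0.0], [0.007, 0.0, -1.0]]
ft_force: [0.5, -0.0, -0.2]
grip_width: 0.0128
```

```bash
python3 -c "
from h import *
to(.50,.11,.15,180)
d=grab('side','s5');import cv2
cv2.imwrite('pics/s5c.png',cv2.resize(d['pixels'][180:330,180:380,::-1],None,fx=4,fy=4))
"
```

```text
t 7.8 pos [0.5519 0.1099 0.1148] yaw 179.61 q1,q6 [ -0.8 -90.4] F [ 0.5 -0.  -0.2] w 0.0128
delta tool [ 0.0521 -0.0003 -0.0348] turn -0.007
```

View pics/s5c.png

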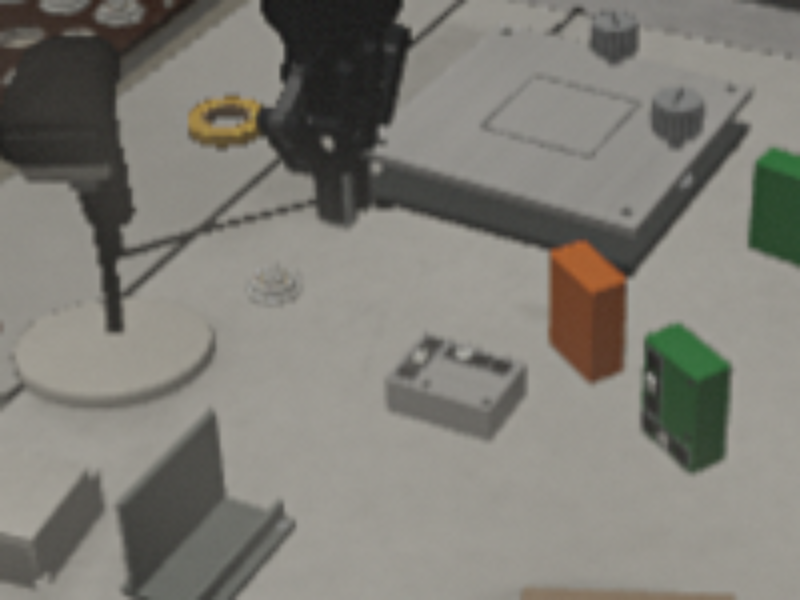

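The level lies on its base, vials up, at (455,385) in this crop. Next I go above it and look.

>>> play_rows(targets="0.04 0 -0.03 0 0;0.058 0 -0.035 -0.007 0;0.058 0 -0.035 -0.007 0;0.058 0 -0.035 -0.007 0")

```text
time_s: 8.25
position: [0.4958, 0.1102, 0.1514]
tool_rot: [[-1.0, -0.0, 0.001], [-0.0, 1.0, -0.0], [-0.001, -0.0, -1.0]]
ft_force: [-0.1, 0.6, 0.3]
grip_width: 0.0787
```

```bash
python3 -c "
from h import *
to(.495,.11,.15,180)
d=grab('wrist','w5')
"
```

```text
t 8.25 pos [0.4958 0.1102 0.1514] yaw -180.0 q1,q6 [ -0.8 -90.8] F [-0.1  0.6  0.3] w 0.0787
delta tool [ 0.0008 -0.0002  0.0014] turn 0.0
```

View pics/w5.png

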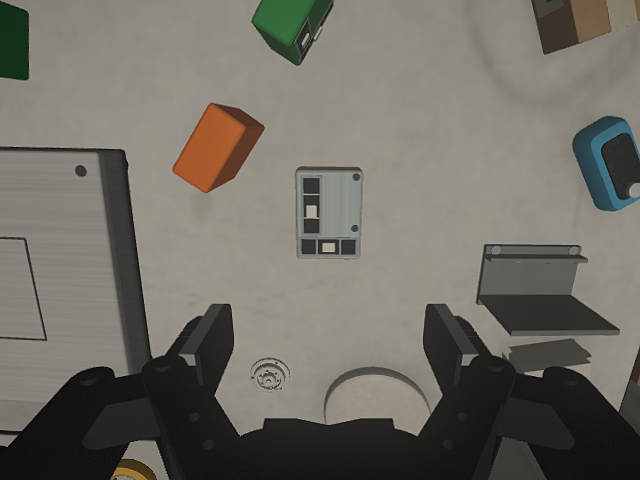

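```bash
python3 -c "
from h import *
d=load('w5');W=onz(d,[(296,168),(362,167),(361,258),(297,258)],.026);print(W.round(4));m=W.mean(0);print(m)
to(m[0],m[1],.03,180)
"
```

```text
[[0.4471 0.0854 0.026 ]
 [0.4464 0.1334 0.026 ]
 [0.5167 0.1345 0.026 ]
 [0.5168 0.0844 0.026 ]]
[0.48175251 0.10941391 0.026     ]
t 8.3 pos [0.496  0.1102 0.151 ] yaw 180.0 q1,q6 [ -0.8 -90.8] F [-0.6  0.3 -0. ] w 0.0847
delta tool [ 0.0143 -0.0008  0.121 ] turn -0.0
```

>>> play_rows(targets="0.014 -0.001 0.045 0 0;0.014 -0.001 0.09 0 0;0.014 -0.001 0.125 0 0;0.014 -0.001 0.146 0 0;0.014 -0.001 0.146 0 0.5")

```text
time_s: 8.8
position: [0.4804, 0.1091, 0.0023]
tool_rot: [[-1.0, 0.0, -0.006], [0.0, 1.0, 0.0], [0.006, 0.0, -1.0]]
ft_force: [0.6, 0.3, 0.5]
grip_width: 0.0729
```

>>> play_rows(targets="0 0 0 0 1;0 0 0 0 1;0 0 0 0 1;0 0 0 0 1;0 0 0 0 1")

```text
time_s: 9.3
position: [0.482, 0.1093, 0.0063]
tool_rot: [[-1.0, -0.0, 0.002], [-0.0, 1.0, -0.0], [-0.002, -0.0, -1.0]]
ft_force: [-0.3, 0.0, 6.5]
grip_width: 0.0492
```

>>> play_rows(targets="0 0 -0.02 0 1;0 0 -0.06 0 1;0 0 -0.1 0 1;0 0 -0.12 0 1")

```text
time_s: 9.7
position: [0.4819, 0.1094, 0.1284]
tool_rot: [[-1.0, -0.0, 0.004], [-0.0, 1.0, -0.0], [-0.004, -0.0, -1.0]]
ft_force: [0.6, 0.4, -3.7]
grip_width: 0.0493
```

```bash
python3 -c "
from h import *
to(.532,-.154,.12,178)
d=grab('side','s6');import cv2
cv2.imwrite('pics/s6c.png',cv2.resize(d['pixels'][130:330,180:380,::-1],None,fx=3,fy=3))
grab('wrist','w6')
"
```

```text
t 9.7 pos [0.4819 0.1094 0.1284] yaw -179.98 q1,q6 [ -1. -91.] F [ 0.6  0.4 -3.7] w 0.0493
delta tool [-0.05   -0.2634  0.0086] turn 0.035
```

View pics/s6c.png

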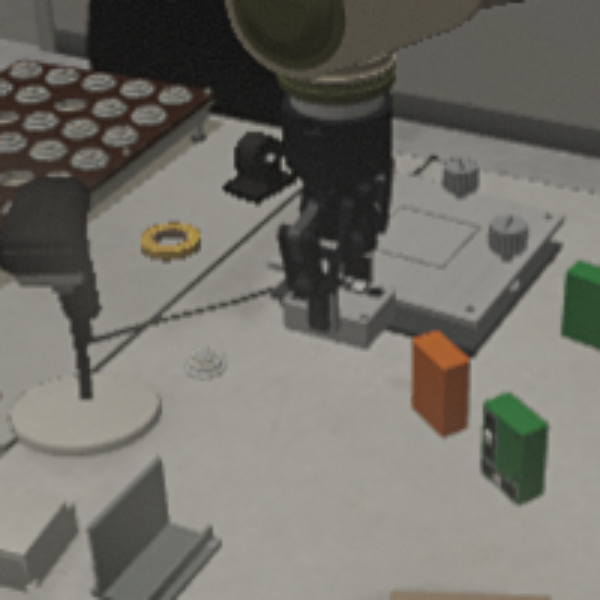

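View pics/w6.png

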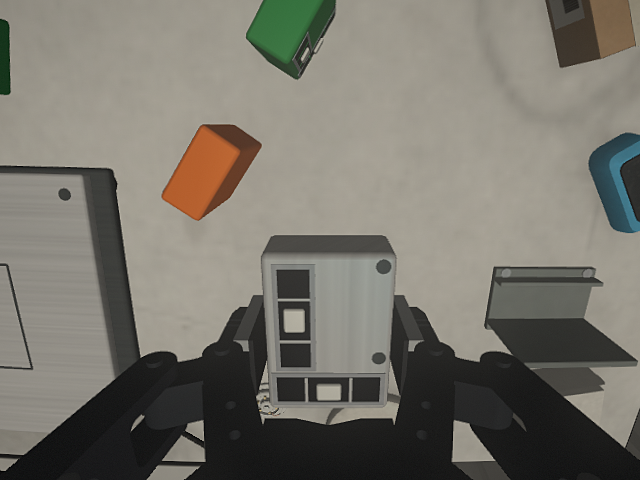

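>>> play_rows(targets="-0.01 -0.05 0 0 1;-0.025 -0.1 0 0.01 1;-0.035 -0.13 0 0.02 1;-0.04 -0.14 0 0.02 1;-0.04 -0.14 0 0.02 1")

```text
time_s: 10.3
position: [0.5211, -0.0316, 0.1237]
tool_rot: [[-1.0, 0.022, -0.002], [0.022, 1.0, 0.001], [0.002, 0.001, -1.0]]
ft_force: [0.3, 0.5, -3.9]
grip_width: 0.049
```

```bash
python3 -c "
from h import *
to(.532,-.154,.12,178)
d=grab('wrist','w7')
"
```

```text
t 10.3 pos [ 0.5211 -0.0316  0.1237] yaw 178.74 q1,q6 [ -16.5 -105.2] F [ 0.3  0.5 -3.9] w 0.049
delta tool [-0.0136 -0.1221  0.0036] turn 0.013
```

View pics/w7.png

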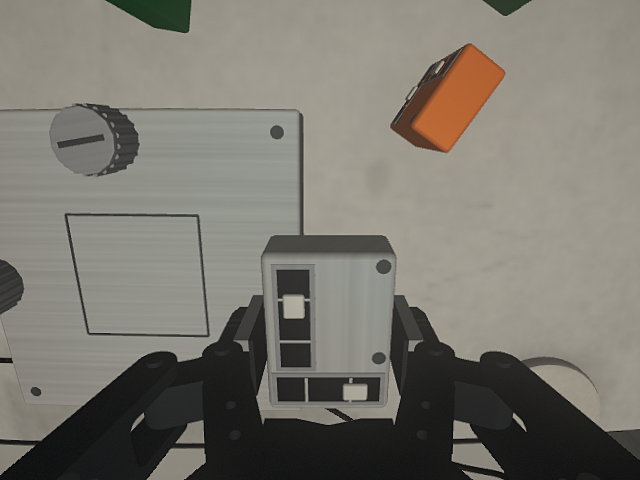

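The engraved square shows at corners (66,214), (198,214), (209,336), (90,333); knob A top at (83,140), knob B at the left edge.

```bash
python3 -c "
from h import *
d=load('w7');W=onz(d,[(66,214),(198,214),(209,336),(90,333)],.05);print(W.round(4));m=W.mean(0);print(m)
for a,b in[(0,1),(3,2),(0,3),(1,2)]:
  e=W[b]-W[a];print(np.degrees(np.arctan2(e[1],e[0])).round(2),np.linalg.norm(e).round(4))
print('A',onz(d,[(83,141)],.086))
d2=load('w6');c=onz(d2,[(263,252),(396,251),(387,405),(271,406)],.122+.026);print(c.round(4),c.mean(0),d2['pos'])
to(m[0],m[1],.12,178)
"
```

```text
[[ 0.4905 -0.196   0.05  ]
 [ 0.4926 -0.1121  0.05  ]
 [ 0.5779 -0.1157  0.05  ]
 [ 0.5749 -0.1995  0.05  ]]
[ 0.53395929 -0.15581363  0.05      ]
88.54 0.0839
87.95 0.0838
-2.35 0.0845
-2.44 0.0854
A [[ 0.44662209 -0.15140951  0.086     ]]
[[0.4488 0.0844 0.148 ]
 [0.4484 0.1325 0.148 ]
 [0.5176 0.133  0.148 ]
 [0.5182 0.0838 0.148 ]] [0.48327043 0.10845993 0.148     ] [0.48279529 0.10937833 0.130201  ]
t 10.35 pos [ 0.5206 -0.0303  0.124 ] yaw 178.82 q1,q6 [ -16.4 -105.2] F [-0.8 -0.2 -3.5] w 0.049
delta tool [-0.016  -0.1252  0.0038] turn 0.014
```

>>> play_rows(targets="-0.01 -0.045 0 0.01 1;-0.018 -0.09 0 0.02 1;-0.019 -0.115 0 0.02 1;-0.019 -0.119 0 0.02 1;-0.019 -0.119 0.02 0.02 1")

```text
time_s: 10.85
position: [0.5387, -0.1495, 0.1065]
tool_rot: [[-0.999, 0.039, 0.003], [0.039, 0.999, -0.001], [-0.003, -0.001, -1.0]]
ft_force: [0.3, 0.6, -3.1]
grip_width: 0.049
```

>>> play_rows(targets="0 0 0.02 0 1;0 0 0.03 0 1;0 0 0.037 0 1;0 0 0.037 0 1")

```text
time_s: 11.25
position: [0.5377, -0.149, 0.0678]
tool_rot: [[-0.999, 0.039, -0.001], [0.039, 0.999, 0.001], [0.001, 0.001, -1.0]]
ft_force: [0.1, 0.2, -3.2]
grip_width: 0.049
```

```bash
python3 -c "
from h import *
to(.538,-.150,.056,177.7)
"
```

```text
t 11.25 pos [ 0.5377 -0.149   0.0678] yaw 177.78 q1,q6 [ -27.6 -115.4] F [ 0.1  0.2 -3.2] w 0.049
delta tool [-0.0003 -0.001   0.0118] turn 0.001
```

>>> play_rows(targets="0 0 0.003 0 1;0 0 0.006 0 1;0 0 0.008 0 1;0 0 0.008 0 1")

```text
time_s: 11.65
position: [0.5379, -0.1501, 0.0602]
tool_rot: [[-0.999, 0.04, -0.0], [0.04, 0.999, 0.0], [0.0, 0.0, -1.0]]
ft_force: [0.2, -0.3, -2.0]
grip_width: 0.049
```

>>> play_rows(targets="0 0 0.001 0 1;0 0 0.002 0 1;0 0 0.002 0 1")

```text
time_s: 11.95
position: [0.5379, -0.15, 0.0582]
tool_rot: [[-0.999, 0.04, -0.0], [0.04, 0.999, 0.0], [0.0, 0.0, -1.0]]
ft_force: [0.9, -0.7, -2.7]
grip_width: 0.0492
```

>>> play_rows(targets="0 0 0.001 0 1;0 0 0.002 0 1;0 0 0.002 0 1")

```text
time_s: 12.25
position: [0.538, -0.1501, 0.057]
tool_rot: [[-0.999, 0.04, 0.0], [0.04, 0.999, -0.0], [-0.0, -0.0, -1.0]]
ft_force: [-3.1, 0.9, 4.2]
grip_width: 0.0492
```

>>> play_rows(targets="0 0 0.0005 0 0.5;0 0 0.0005 0 0;0 0 0 0 0;0 0 0 0 0;0 0 -0.01 0 0")

```text
time_s: 12.75
position: [0.5374, -0.1498, 0.0657]
tool_rot: [[-0.999, 0.04, -0.002], [0.04, 0.999, 0.001], [0.002, 0.001, -1.0]]
ft_force: [-0.6, 0.8, -0.0]
grip_width: 0.0854
```

>>> play_rows(targets="0 0 -0.05 0 0;0 0 -0.09 0 0;0 0 -0.11 0 0;0 0 -0.11 0 0")

```text
time_s: 13.15
position: [0.5391, -0.1506, 0.1801]
tool_rot: [[-0.999, 0.04, 0.006], [0.04, 0.999, -0.003], [-0.006, -0.003, -1.0]]
ft_force: [0.1, 0.7, 0.1]
grip_width: 0.0856
```

```bash
python3 -c "
from h import *
to(.447,-.152,.15,177.7)
d=grab('wrist','w8')
"
```

```text
t 13.15 pos [ 0.5391 -0.1506  0.1801] yaw 177.73 q1,q6 [ -27.7 -115.5] F [0.1 0.7 0.1] w 0.0856
delta tool [ 0.0921 -0.005   0.0295] turn 0.001
```

View pics/w8.png

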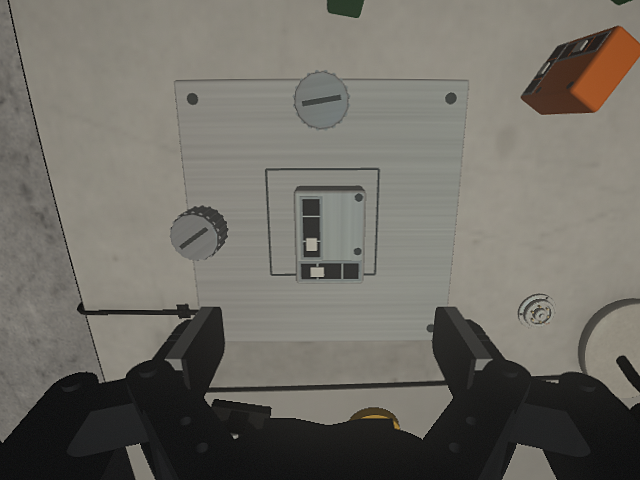

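The level lies flat on the plate at (330,233); bubble x is at its +x end (311,244), bubble y at its -y end (317,272), as foretold. Knob A top at (321,100), B at (194,240).

```bash
cat >> h.py <<'E'
def bub(tag,c,show=True):
    d=load(tag);g=d['pixels']
E
python3 -c "
from h import *
d=load('w8')
print('lev',onz(d,[(296,190),(365,190),(364,283),(295,281)],.076).mean(0).round(4))
print('sq',onz(d,[(266,169),(379,169),(375,275),(270,275)],.05).mean(0).round(4))
print('A,B',onz(d,[(321,100),(194,240)],.086).round(4))
print('vx window ends', onz(d,[(311,198),(311,258)],.0775).round(4),onz(d,[(311.5,244)],.0775))
print('vy', onz(d,[(301,271),(360,271)],.0775).round(4),onz(d,[(317,271.5)],.0775))
"
```

```text
lev [ 0.5376 -0.151   0.076 ]
sq [ 0.5346 -0.1567  0.05  ]
A,B [[ 0.4464 -0.153   0.086 ]
 [ 0.5325 -0.2441  0.086 ]]
vx window ends [[ 0.5083 -0.1628  0.0775]
 [ 0.5518 -0.1651  0.0775]] [[ 0.5412315  -0.16418896  0.0775    ]]
vy [[ 0.5616 -0.1729  0.0775]
 [ 0.5632 -0.1301  0.0775]] [[ 0.56237317 -0.16131856  0.0775    ]]
```

>>> play_rows(targets="0.04 -0.003 0 0 0.35;0.08 -0.006 0 0 0.35;0.092 -0.006 0.03 0 0.35;0.092 -0.006 0.07 0 0.35;0.092 -0.006 0.07 0 0.35")

```text
time_s: 13.7
position: [0.443, -0.1509, 0.1024]
tool_rot: [[-0.999, 0.04, -0.008], [0.04, 0.999, 0.006], [0.009, 0.005, -1.0]]
ft_force: [0.0, -1.1, 0.6]
grip_width: 0.0554
```

```bash
python3 -c "
from h import *
to(.4465,-.153,.057,177.7)
d=grab('wrist','w9')
"
```

```text
t 13.7 pos [ 0.443  -0.1509  0.1024] yaw 177.68 q1,q6 [ -33.4 -121. ] F [ 0.  -1.1  0.6] w 0.0554
delta tool [-0.0039 -0.0022  0.0454] turn -0.0
```

View pics/w9.png

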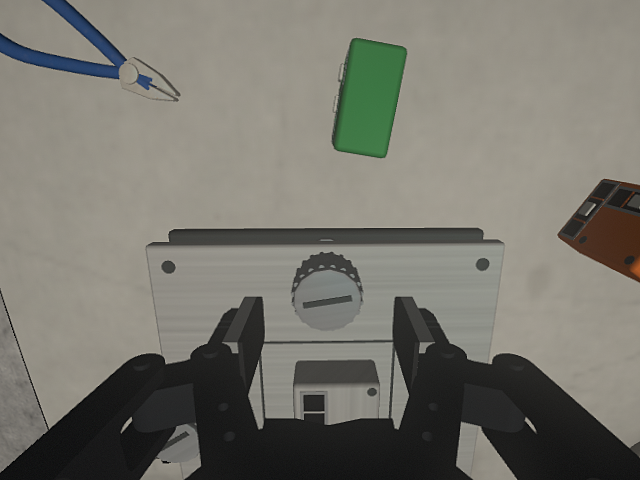

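```bash
python3 -c "
from h import *
d=load('w9')
p=onz(d,[(328,299)],.086)[0];print(p)
to(.4465,-.1525,.057,177.7)
"
```

```text
[ 0.44495018 -0.15235449  0.086     ]
t 13.75 pos [ 0.4446 -0.1517  0.1047] yaw 177.71 q1,q6 [ -33.3 -121. ] F [ 0.  -0.3  0.6] w 0.0554
delta tool [-0.0022 -0.0009  0.0477] turn 0.0
```

>>> play_rows(targets="0 0 0.025 0 0.35;0 0 0.045 0 0.35;0 0 0.052 0 0.35;0 0 0.052 0 0.6;0 0 0.052 0 1", force=40)

```text
time_s: 14.25
position: [0.4464, -0.1518, 0.0556]
tool_rot: [[-0.999, 0.04, 0.001], [0.04, 0.999, 0.001], [-0.001, 0.001, -1.0]]
ft_force: [0.5, 3.4, -1.1]
grip_width: 0.0329
```

>>> play_rows(targets="0 0 0 0 1;0 0 0 0 1;0 0 0 0 1")

```text
time_s: 14.55
position: [0.4464, -0.1519, 0.0556]
tool_rot: [[-0.999, 0.04, 0.002], [0.04, 0.999, 0.0], [-0.002, 0.0, -1.0]]
ft_force: [1.7, 5.2, 0.2]
grip_width: 0.0327
```

>>> play_rows(targets="0 0 0 0.12 1;0 0 0 0.24 1;0 0 0 0.36 1;0 0 0 0.48 1;0 0 0 0.6 1")

```text
time_s: 15.05
position: [0.4464, -0.1518, 0.0556]
tool_rot: [[-0.799, 0.601, 0.002], [0.601, 0.799, 0.0], [-0.001, 0.001, -1.0]]
ft_force: [0.9, 5.6, 0.9]
grip_width: 0.0331
```

>>> play_rows(targets="0 0 0 0.12 1;0 0 0 0.24 1;0 0 0 0.36 1;0 0 0 0.48 1;0 0 0 0.6 1")

```text
time_s: 15.55
position: [0.4465, -0.1517, 0.0556]
tool_rot: [[-0.321, 0.947, 0.002], [0.947, 0.321, 0.0], [-0.0, 0.002, -1.0]]
ft_force: [2.6, 6.4, -1.0]
grip_width: 0.0327
```

>>> play_rows(targets="0 0 0 0 1;0 0 0 0 0.6;0 0 0 0 0.35;0 0 0 0 0.35;0 0 -0.04 0 0.35")

```text
time_s: 16.05
position: [0.4441, -0.1516, 0.092]
tool_rot: [[-0.325, 0.946, -0.007], [0.946, 0.325, 0.004], [0.006, -0.005, -1.0]]
ft_force: [0.4, -0.2, 0.7]
grip_width: 0.0553
```

```bash
python3 -c "
from h import *
to(.5325,-.244,.13,177.7)
"
```

```text
t 16.05 pos [ 0.4441 -0.1516  0.092 ] yaw 108.95 q1,q6 [-33.3 -52.3] F [ 0.4 -0.2  0.7] w 0.0553
delta tool [-0.1158  0.0534 -0.039 ] turn -1.2
```

>>> play_rows(targets="0 0 -0.03 0 0.35;-0.04 0.018 -0.039 0 0.35;-0.08 0.036 -0.039 0 0.35;-0.115 0.053 -0.039 0 0.35;-0.116 0.053 -0.039 0 0.35")

```text
time_s: 16.55
position: [0.5358, -0.2482, 0.1331]
tool_rot: [[-0.323, 0.946, 0.002], [0.946, 0.323, -0.002], [-0.002, 0.001, -1.0]]
ft_force: [-0.8, -0.2, 0.3]
grip_width: 0.0556
```

>>> play_rows(targets="0 0 0.01 0 0.35;0 0 0.01 0 0.35")

```text
time_s: 16.75
position: [0.5324, -0.2439, 0.1218]
tool_rot: [[-0.325, 0.946, -0.003], [0.946, 0.325, 0.002], [0.003, -0.002, -1.0]]
ft_force: [-0.1, 0.2, 0.3]
grip_width: 0.0556
```

```bash
python3 -c "
from h import *
to(.5325,-.244,.057)
d=grab('wrist','w10')
"
```

```text
t 16.75 pos [ 0.5324 -0.2439  0.1218] yaw 108.97 q1,q6 [-36.2 -55.2] F [-0.1  0.2  0.3] w 0.0556
delta tool [-0.0004  0.0002  0.0648] turn 0.0
```

View pics/w10.png

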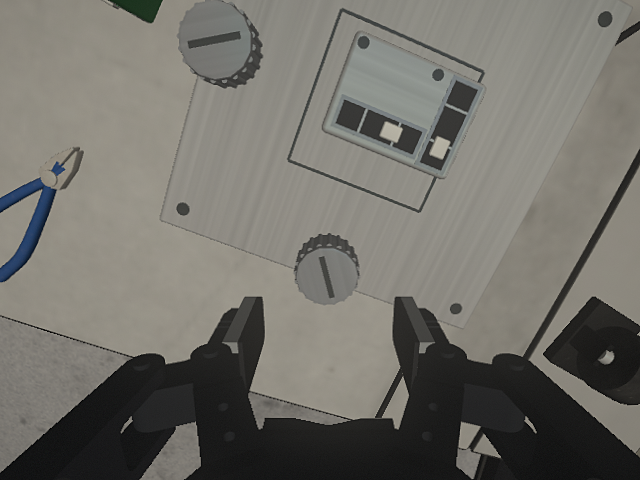

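Here bubble x (391,131) is already near its vial's middle; bubble y (440,148) still at its stop; knob B top is at (326,276).

```bash
python3 -c "
from h import *
d=load('w10')
p=onz(d,[(326,276)],.086)[0];print(p)
to(p[0],p[1],.056)
"
```

```text
[ 0.53060938 -0.24405037  0.086     ]
t 16.8 pos [ 0.5326 -0.2439  0.1226] yaw 108.98 q1,q6 [-36.2 -55.2] F [-0.4 -0.2  0.8] w 0.0555
delta tool [ 0.0004 -0.0018  0.0666] turn 0.0
```

>>> play_rows(targets="0 -0.001 0.04 0 0.35;0 -0.001 0.06 0 0.35;0 -0.001 0.067 0 0.35;0 -0.001 0.067 0 0.6;0 -0.001 0.067 0 1")

```text
time_s: 17.3
position: [0.532, -0.2454, 0.0576]
tool_rot: [[-0.326, 0.946, -0.001], [0.946, 0.326, -0.001], [-0.0, -0.002, -1.0]]
ft_force: [-2.4, 0.1, -5.3]
grip_width: 0.0324
```

>>> play_rows(targets="0 0 0 0 1;0 0 0 0 1;0 0 0 0 1")

```text
time_s: 17.6
position: [0.532, -0.2453, 0.0575]
tool_rot: [[-0.325, 0.946, -0.001], [0.946, 0.325, -0.001], [-0.0, -0.001, -1.0]]
ft_force: [-5.2, -0.1, -1.8]
grip_width: 0.0329
```

>>> play_rows(targets="0 0 0 -0.12 1;0 0 0 -0.24 1;0 0 0 -0.36 1;0 0 0 -0.48 1;0 0 0 -0.6 1")

```text
time_s: 18.1
position: [0.5329, -0.2446, 0.0575]
tool_rot: [[-0.805, 0.593, 0.001], [0.593, 0.805, 0.0], [-0.001, 0.001, -1.0]]
ft_force: [1.1, 3.9, -2.2]
grip_width: 0.0329
```

>>> play_rows(targets="0 0 0 -0.12 1;0 0 0 -0.24 1;0 0 0 -0.36 1;0 0 0 -0.48 1;0 0 0 -0.6 1")

```text
time_s: 18.6
position: [0.5333, -0.2435, 0.0576]
tool_rot: [[-0.999, 0.035, 0.002], [0.035, 0.999, 0.002], [-0.002, 0.002, -1.0]]
ft_force: [2.8, 8.8, -1.0]
grip_width: 0.0327
```

>>> play_rows(targets="0 0 0 0 1;0 0 0 0 0.6;0 0 0 0 0.35;0 0 0 0 0.35;0 0 -0.04 0 0.35")

```text
time_s: 19.1
position: [0.5309, -0.2442, 0.0935]
tool_rot: [[-0.999, 0.04, -0.007], [0.04, 0.999, 0.005], [0.007, 0.004, -1.0]]
ft_force: [0.6, 0.5, -0.1]
grip_width: 0.0556
```

```bash
python3 -c "
from h import *
to(.53,-.23,.13,177.7)
"
```

```text
t 19.1 pos [ 0.5309 -0.2442  0.0935] yaw 177.71 q1,q6 [ -36.3 -124. ] F [ 0.6  0.5 -0.1] w 0.0556
delta tool [ 0.0017  0.0143 -0.0364] turn 0.0
```

Now rise, wait about 2 s for the bubbles, then read them.

>>> play_rows(targets="0 0 -0.04 0 0.35;0 0.02 -0.06 0 0.35;0 0.04 -0.06 0 0.35;0 0.04 -0.06 0 0.35;0 0.04 -0.06 0 0.35")

```text
time_s: 19.6
position: [0.5343, -0.2055, 0.1567]
tool_rot: [[-0.999, 0.039, 0.0], [0.039, 0.999, -0.001], [-0.0, -0.001, -1.0]]
ft_force: [-0.3, 0.1, -0.7]
grip_width: 0.0557
```

>>> play_rows(targets="0 0 0 0 0.35;0 0 0 0 0.35;0 0 0 0 0.35;0 0 0 0 0.35;0 0 0 0 0.35")

```text
time_s: 20.1
position: [0.5342, -0.2054, 0.1562]
tool_rot: [[-0.999, 0.04, -0.0], [0.04, 0.999, 0.0], [0.0, 0.0, -1.0]]
ft_force: [0.5, -0.5, -0.8]
grip_width: 0.0555
```

>>> play_rows(targets="0 0 0 0 0.35;0 0 0 0 0.35;0 0 0 0 0.35;0 0 0 0 0.35;0 0 0 0 0.35")

```text
time_s: 20.6
position: [0.5343, -0.2052, 0.1564]
tool_rot: [[-0.999, 0.04, 0.0], [0.04, 0.999, -0.0], [-0.0, -0.0, -1.0]]
ft_force: [-0.1, -0.6, -0.3]
grip_width: 0.0553
```

>>> play_rows(targets="0 0 0 0 0.35;0 0 0 0 0.35;0 0 0 0 0.35;0 0 0 0 0.35;0 0 0 0 0.35")

```text
time_s: 21.1
position: [0.5343, -0.2052, 0.1563]
tool_rot: [[-0.999, 0.04, 0.0], [0.04, 0.999, 0.0], [-0.0, 0.0, -1.0]]
ft_force: [-0.2, 0.9, -0.9]
grip_width: 0.0559
```

```bash
python3 -c "
from h import *
to(.53,-.23,.13,177.7)
d=grab('wrist','w11')
"
```

```text
t 21.1 pos [ 0.5343 -0.2052  0.1563] yaw 177.72 q1,q6 [ -32.9 -120.6] F [-0.2  0.9 -0.9] w 0.0559
delta tool [ 0.0033 -0.0249  0.0263] turn 0.0
```

View pics/w11.png

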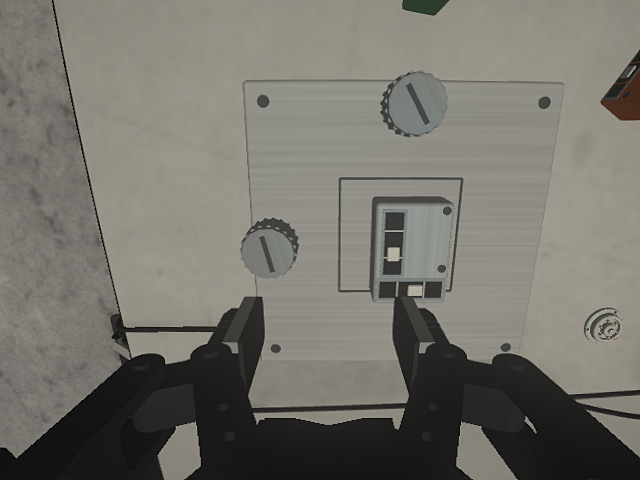

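```bash
cat > m.py <<'E'
from h import *
import sys
def m(tag,x0,y0,x1,y1):
    d=load(tag);im=d['pixels'][y0:y1,x0:x1];hsv=cv2.cvtColor(im,cv2.COLOR_RGB2HSV)
    cv2.imwrite(f'pics/{tag}c.png',cv2.resize(im[:,:,::-1],None,fx=6,fy=6,interpolation=cv2.INTER_CUBIC))
    w=((hsv[...,2]>215)&(hsv[...,1]<40)).astype(np.uint8)
    n,l,st,c=cv2.connectedComponentsWithStats(w)
    for i in range(1,n):
        if st[i,4]>40: print('white',st[i],(c[i]+[x0,y0]).round(1))
m(sys.argv[1],*map(int,sys.argv[2:6]))
E
python3 m.py w11 365 190 460 305
```

```text
(no output)
```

View pics/w11c.png

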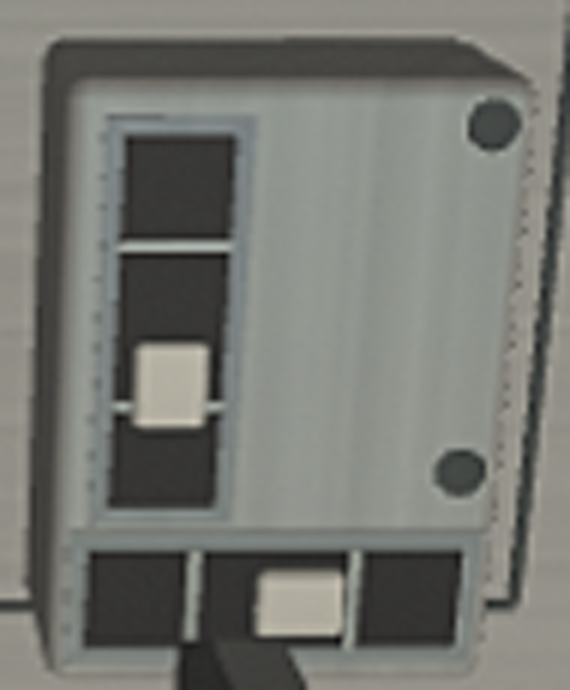

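Bubble x sits 6.6 mm towards +x and bubble y 3.1 mm towards +y, so A needs +0.55 rad (clockwise) and B +0.26 rad.

>>> play_rows(targets="0.04 0.022 0 0 0.35;0.08 0.044 0 0 0.35;0.09 0.05 0 0 0.35;0.09 0.05 0.03 0 0.35;0.09 0.05 0.05 0 0.35")

```text
time_s: 21.65
position: [0.4465, -0.1518, 0.1059]
tool_rot: [[-0.999, 0.04, 0.001], [0.04, 0.999, -0.001], [-0.001, -0.001, -1.0]]
ft_force: [0.1, -0.4, 0.5]
grip_width: 0.0557
```

>>> play_rows(targets="0 0 0 0 0.35;0 0 0 0 0.35")

```text
time_s: 21.85
position: [0.4469, -0.1521, 0.1068]
tool_rot: [[-0.999, 0.04, 0.0], [0.04, 0.999, -0.0], [-0.0, -0.0, -1.0]]
ft_force: [-0.4, -0.9, 0.9]
grip_width: 0.0557
```

```bash
python3 -c "
from h import *
to(.4464,-.1518,.0565,177.7)
"
```

```text
t 21.85 pos [ 0.4469 -0.1521  0.1068] yaw 177.72 q1,q6 [ -33.2 -120.9] F [-0.4 -0.9  0.9] w 0.0557
delta tool [0.0005 0.0003 0.0503] turn 0.0
```

>>> play_rows(targets="0 0 0.03 0 0.35;0 0 0.05 0 0.35;0 0 0.05 0 0.35;0 0 0.05 0 0.6;0 0 0.05 0 1")

```text
time_s: 22.35
position: [0.4472, -0.1522, 0.0579]
tool_rot: [[-0.999, 0.04, 0.002], [0.04, 0.999, -0.002], [-0.003, -0.001, -1.0]]
ft_force: [0.2, -0.1, 3.4]
grip_width: 0.0327
```

>>> play_rows(targets="0 0 0 0 1;0 0 0 0 1;0 0 0 0 1")

```text
time_s: 22.65
position: [0.4472, -0.1522, 0.0579]
tool_rot: [[-0.999, 0.04, 0.003], [0.04, 0.999, -0.002], [-0.003, -0.002, -1.0]]
ft_force: [-0.1, 1.1, 8.1]
grip_width: 0.0333
```

>>> play_rows(targets="0 0 0 0.14 1;0 0 0 0.28 1;0 0 0 0.42 1;0 0 0 0.55 1;0 0 0 0.55 1")

```text
time_s: 23.15
position: [0.4471, -0.1525, 0.0579]
tool_rot: [[-0.829, 0.559, 0.003], [0.559, 0.829, -0.002], [-0.004, -0.001, -1.0]]
ft_force: [-1.6, -1.8, 7.4]
grip_width: 0.0328
```

>>> play_rows(targets="0 0 0 0 1;0 0 0 0 0.6;0 0 0 0 0.35;0 0 0 0 0.35;0 0 -0.05 0 0.35")

```text
time_s: 23.65
position: [0.4441, -0.1503, 0.1027]
tool_rot: [[-0.831, 0.556, -0.01], [0.556, 0.831, 0.006], [0.011, -0.0, -1.0]]
ft_force: [0.4, -0.8, 0.6]
grip_width: 0.0556
```

```bash
python3 -c "
from h import *
to(.5325,-.2445,.12)
"
```

```text
t 23.65 pos [ 0.4441 -0.1503  0.1027] yaw 146.19 q1,q6 [-33.2 -89.4] F [ 0.4 -0.8  0.6] w 0.0556
delta tool [-0.1257 -0.029  -0.0187] turn 0.0
```

>>> play_rows(targets="-0.015 -0.004 -0.025 0 0.35;-0.055 -0.013 -0.03 0 0.35;-0.1 -0.024 -0.03 0 0.35;-0.1225 -0.029 -0.03 0 0.35;-0.1225 -0.029 -0.01 0 0.35")

```text
time_s: 24.15
position: [0.5345, -0.2468, 0.1176]
tool_rot: [[-0.83, 0.557, 0.005], [0.557, 0.83, -0.004], [-0.006, -0.0, -1.0]]
ft_force: [-1.1, 0.4, -1.3]
grip_width: 0.0554
```

>>> play_rows(targets="0 0 0 0 0.35;0 0 0 0 0.35")

```text
time_s: 24.35
position: [0.5317, -0.2435, 0.1163]
tool_rot: [[-0.831, 0.556, -0.001], [0.556, 0.831, 0.001], [0.001, 0.0, -1.0]]
ft_force: [0.2, -1.3, -0.5]
grip_width: 0.0555
```

```bash
python3 -c "
from h import *
to(.5325,-.2442,.057)
"
```

```text
t 24.35 pos [ 0.5317 -0.2435  0.1163] yaw 146.22 q1,q6 [-36.2 -92.4] F [ 0.2 -1.3 -0.5] w 0.0555
delta tool [-0.0012 -0.0001  0.0593] turn 0.0
```

>>> play_rows(targets="0 0 0.03 0 0.35;0 0 0.055 0 0.35;0 0 0.06 0 0.35;0 0 0.06 0 0.6;0 0 0.06 0 1")

```text
time_s: 24.85
position: [0.5324, -0.2442, 0.0579]
tool_rot: [[-0.831, 0.556, 0.001], [0.556, 0.831, -0.001], [-0.002, -0.0, -1.0]]
ft_force: [-0.4, 0.4, -2.8]
grip_width: 0.0325
```

>>> play_rows(targets="0 0 0 0 1;0 0 0 0 1;0 0 0 0 1")

```text
time_s: 25.15
position: [0.5324, -0.2442, 0.0578]
tool_rot: [[-0.831, 0.556, 0.002], [0.556, 0.831, -0.001], [-0.002, -0.0, -1.0]]
ft_force: [-1.6, 0.9, 7.0]
grip_width: 0.0325
```

>>> play_rows(targets="0 0 0 0.13 1;0 0 0 0.26 1;0 0 0 0.26 1")

```text
time_s: 25.45
position: [0.5322, -0.2445, 0.0578]
tool_rot: [[-0.657, 0.754, 0.001], [0.754, 0.657, -0.002], [-0.002, -0.0, -1.0]]
ft_force: [-3.0, 1.0, 7.1]
grip_width: 0.0331
```

>>> play_rows(targets="0 0 0 0 1;0 0 0 0 0.6;0 0 0 0 0.35;0 0 0 0 0.35;0 0 -0.05 0 0.35")

```text
time_s: 25.95
position: [0.5296, -0.2423, 0.1015]
tool_rot: [[-0.66, 0.751, -0.01], [0.751, 0.66, 0.007], [0.012, -0.002, -1.0]]
ft_force: [0.2, -1.0, 0.3]
grip_width: 0.0554
```

```bash
python3 -c "
from h import *
to(.5343,-.18,.17,177.7)
"
```

```text
t 25.95 pos [ 0.5296 -0.2423  0.1015] yaw 131.3 q1,q6 [-36.2 -77.5] F [ 0.2 -1.   0.3] w 0.0554
delta tool [ 0.0445  0.0444 -0.0681] turn -0.81
```

Rise over the level, turn back square, and wait for the bubbles.

>>> play_rows(targets="0 0 -0.045 0 0.35;0.02 0.02 -0.07 -0.15 0.35;0.044 0.044 -0.07 -0.3 0;0.044 0.044 -0.07 -0.45 0;0.044 0.044 -0.07 -0.6 0")

```text
time_s: 26.45
position: [0.5361, -0.1807, 0.1766]
tool_rot: [[-0.971, 0.24, 0.0], [0.24, 0.971, -0.0], [-0.0, 0.0, -1.0]]
ft_force: [0.7, -0.3, 0.0]
grip_width: 0.0852
```

>>> play_rows(targets="0 0 0 -0.15 0;0 0 0 -0.21 0;0 0 0 -0.21 0;0 0 0 -0.21 0;0 0 0 -0.21 0")

```text
time_s: 26.95
position: [0.536, -0.1818, 0.1763]
tool_rot: [[-0.999, 0.041, 0.0], [0.041, 0.999, 0.0], [-0.0, 0.0, -1.0]]
ft_force: [0.7, 0.6, -0.8]
grip_width: 0.0851
```

>>> play_rows(targets="0 0 0 0 0;0 0 0 0 0;0 0 0 0 0;0 0 0 0 0;0 0 0 0 0")

```text
time_s: 27.45
position: [0.536, -0.1818, 0.1763]
tool_rot: [[-0.999, 0.04, 0.0], [0.04, 0.999, 0.0], [-0.0, 0.0, -1.0]]
ft_force: [-1.3, -0.2, -0.3]
grip_width: 0.0856
```

>>> play_rows(targets="0 0 0 0 0;0 0 0 0 0;0 0 0 0 0;0 0 0 0 0;0 0 0 0 0")

```text
time_s: 27.95
position: [0.536, -0.1818, 0.1763]
tool_rot: [[-0.999, 0.04, 0.0], [0.04, 0.999, 0.0], [-0.0, 0.0, -1.0]]
ft_force: [-0.0, -1.2, -0.5]
grip_width: 0.0851
```

```bash
python3 -c "
from h import *
to(.53,-.23,.13,177.7)
d=grab('wrist','w12')
"
```

```text
t 27.95 pos [ 0.536  -0.1818  0.1763] yaw 177.72 q1,q6 [ -30.7 -118.4] F [-0.  -1.2 -0.5] w 0.0851
delta tool [ 0.0041 -0.0484  0.0463] turn 0.0
```

View pics/w12.png

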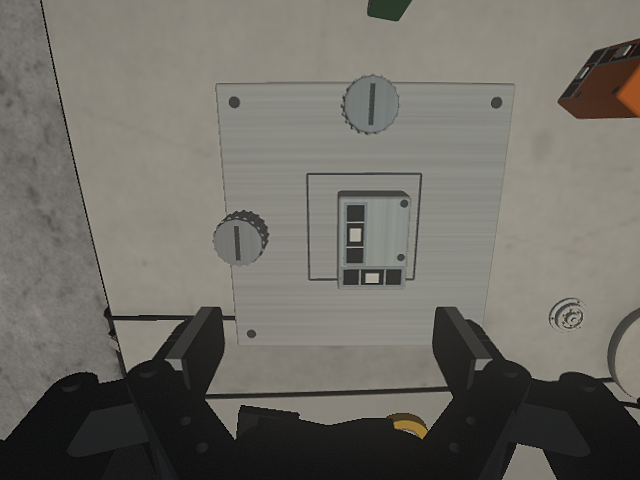

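>>> play_rows(targets="0 0 0 0 0;0 0 0 0 0;0 0 0 0 0;0 0 0 0 0;0 0 0 0 0")

```text
time_s: 28.5
position: [0.536, -0.1818, 0.1763]
tool_rot: [[-0.999, 0.04, -0.0], [0.04, 0.999, 0.0], [0.0, 0.0, -1.0]]
ft_force: [0.2, -0.1, 0.4]
grip_width: 0.0852
```

```bash
python3 -c "
from h import *
grab('wrist','w13')
";python3 m.py w13 325 180 425 300
```

```text
(no output)
```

View pics/w13c.png

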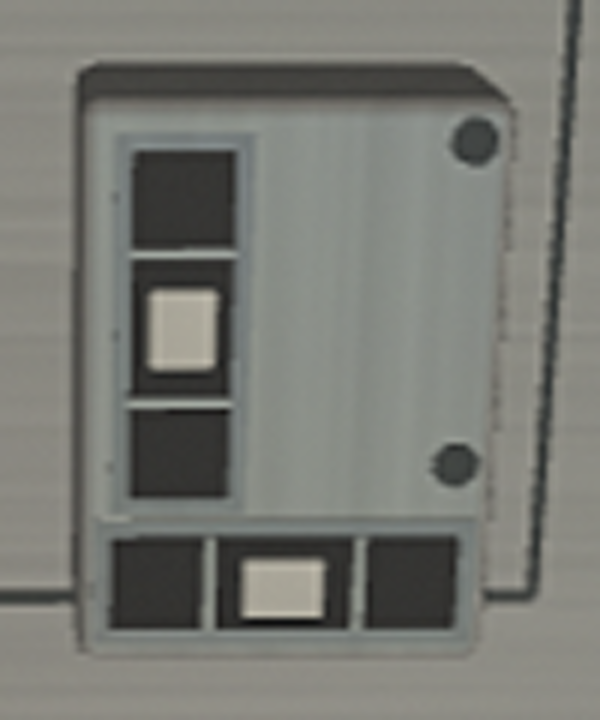

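Both bubbles are midway between their lines (x: 330 against 329; y: 284 against 283.5 in the crop, about 0.1 mm off), settled, and the gripper is about 100 mm clear above. One last position check, then I hand in.

```bash
python3 -c "
from h import *
d=load('w13')
print('lev',onz(d,[(340,197),(409,197),(404,288),(339,288)],.076).mean(0).round(4),'sq',onz(d,[(307,173.5),(421,173.5),(413,279),(309,279)],.05).mean(0).round(4))
s=status.observe();print(s['ft_force'],s['qvel'])
print(env.close_job())
"
```

```text
lev [ 0.5386 -0.1518  0.076 ] sq [ 0.5342 -0.1568  0.05  ]
[-0.14873172 -0.15040216 -0.18436837] [ 0.10111028  0.05591389 -0.0277021   0.12117176  0.05662573 -0.00643221]
the job is handed in; nothing more can be done
None
```

The job is handed in at about 28.6 s, with the level on the plate and both bubbles midway between their lines. The interface gave no verdict.

**What I did:**
- I lifted the level out of the holder, stood it on the bench and let go. A push with shut fingers then tipped it onto its base.
- I took it again from above and set it flat on the plate with about 7 N of contact force.
- I turned screw A clockwise by 1.2 + 0.55 rad. Screw B went 1.2 rad counterclockwise, then 0.26 rad back clockwise.

**Last checks, from the wrist camera:**
- Bubble x and bubble y were both about 0.1 mm from their vial centres and settled.
- The level's centre measured about 7 mm from the centre of the square.
- The gripper was open about 100 mm above the level, with the wrist force near zero.

The white-bubble colour mask found nothing in either picture, so I read the bubble offsets by eye from enlarged crops. The bystanders looked undisturbed in the views I took, but I did not measure their positions at the end.

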